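# Start and run in the coarse-threaded filler cap of a torch cooler

### The arm

A 6-joint arm with a two-finger parallel gripper is mounted at the origin on the work surface. World frame = base frame: x ahead of the robot, y to its left, z up, the work surface at z = 0. Lengths are in m, angles in rad, forces in N, time in s.
With the tool pointing down it reaches from about 0.225 to 0.875 m from the base axis. Payload 3.4 kg.
Tool frame: the origin (TCP) lies between the finger pads; the fingertips stand 8 mm ahead of it and the grasp point (between the pads) lies 11 mm behind it; z points along the fingers, y is the line along which they close (so a half turn about z gives the same grasp; the last joint's range is limited). The gripper opens to 85 mm and grips with 20 to 120 N. Pads are 22 mm wide; open, the fingers measure 114 mm over their backs; the gripper's body (76 mm by 85 mm) begins 54 mm behind the grasp point. The pads swing forward as they close: fully open they stand 13 mm farther back than shut.
Start: joints at [1.067, 0.276, 1.505, -0, 1.361, -0.121], TCP at [0.215, 0.533, 0.239] pointing down, gripper open.
Joint ranges: [-2.89, 2.89], [-0.75, 2.08], [0.22, 2.7], [-1.18, 4.32], [0.11, 2.71], [-2.7, 2.7]. Speed limits (rad/s): [2.57, 2.57, 3.14, 3.14, 3.14, 3.14].

### API

Orientations are given as a unit quaternion [w, x, y, z].
In Python, from rig import manip gives the robot as it stands.
- The arm moves only by the tool move_arm, never from a script. Its argument "deltas" is a list that holds one entry, the list of rows, each a list of 5 numbers: the shift along the tool's x, y, z normalised to -1 to 1, where 1 is 80 cm, then the turn about the tool's z normalised to -1 to 1, where 1 is 120 degrees, then the closure, from -1 (fully open) to 1 (shut). In form: [[[tx, ty, tz, twist, grip], ...]]. A call has 1 to 12 rows; each row is the pose to reach, as a shift and turn from the pose commanded when the call began, along the tool's axes at that moment; what a row does not reach only later rows make up. A row lasts 1/10 s, in which the tool goes at most 50 mm and 8.59 degrees, less where a joint would pass 70% of its speed; a pose out of reach is approached as far as the arm can. A call with a number of a shift or a turn outside -1 to 1 is refused whole. A call with a gripper value outside its range is refused whole. The fingers move at their own pace and stop on an object; "squeeze" is the grip in N (left out, the last holds). Time passes only in rows, so rows that repeat a pose let the fingers close. It gives the time, the measured TCP pose, the force, the opening and the grip force at its end, in the units of the state.
- manip.get_state(): the state, without advancing time (a new reading comes with each control period).
- manip.get_image(name): name is "scene" or "top" or "wrist"; returns the picture (400x640x3 uint8, red, green, blue); there is no depth.
- manip.camera_params(name): a dict with "fx", "fy", "cx", "cy" (pixels), "R" (3x3) and "t" (3): a world point X has camera coordinates R X + t; the wrist camera has in their place "tool_from_camera" (4x4, takes a point from camera to tool coordinates, whose origin is the TCP and whose axes are the flange's). Camera axes: x right, y down, z forward; pixel columns grow to the right and rows downward; lengths in m; the calibration is good to about 2 mm. A picture is of the moment at which its call begins: read the wrist's pose just before it. camera_params takes no time and is no camera call.
- manip.sign_off(): hands the job in; it is judged then, once.
The state is a dict: "clock": time; "qpos": joint angles; "qd": joint speeds; "effort": joint torques, N m; "position": TCP position; "ee_rot": TCP orientation; "contact_force": force on the tool from outside, world axes, zero at the start; "moment": the same for the moment, N m; "width": finger opening in m; "gripper_force": force on a finger pad.
Only numpy, scipy, OpenCV 4.12 (cv2) and the standard library are available. Lean on these libraries where they do the work, as an engineer would, in place of code of your own. Each camera call takes 0.05 s, during which the arm holds its last target. There are 200 camera calls.

### The job

The filler cap of the torch cooler is lying on the bench: set it level on the filler neck, turn it backwards under a light hand until you feel it drop off the thread starts, then screw it in clockwise until it is fully home on the rim and hand-tight, and let go. Never force it down while it is not yet in the thread, do not let it go in crooked, and leave the other things on the bench where they are.

Things in the scene. Friction and masses are not known exactly. Their poses are not given: they have to be found in the camera images.
- cap: the filler cap: black ribbed plastic, 60 mm across, 22.5 mm high, 60 g, open side down on the bench. Origin at the centre of its open lower edge, z up through the closed top. Hollow 18.7 mm deep; three lugs inside the lower edge, 120 degrees apart, 3 mm thick, undersides 1.5 mm above the edge, 42 mm between tips; where they sit around the cap is not told. Left alone it stays put on the thread.
- neck_rim (a point): centre of the rim of the cooler's filler neck, z up (the neck is always upright). White plastic tube 40 mm across, rising 35 mm above the cooler's flat top, with a flange 54 mm across, 5 mm high at its foot. The cap is fully home when the inside of its top meets the rim: its origin is then 18.7 mm below the rim.
- thread_top (a point): on the neck's axis 5 mm below the rim, where the three thread starts begin, at a bearing that is not told. Right-hand three-start outside thread, 47 mm over its ribs, ribs 2.4 mm thick, 20 mm of lead per turn (clockwise from above lowers the cap). Set on at any bearing, the cap's origin rests 6 to 13.5 mm below the rim; turned backwards it climbs to about 6 mm below.
- thread_in (a point): on the neck's axis 12.8 mm below the rim: where the cap's origin lies after the drop of 6 to 7 mm, which comes within a third of a turn backwards (10 degrees more clears all three lugs). They then lie beside the thread starts with 1.2 mm of axial play. Clockwise from there it goes down 6 mm in under a third of a turn; some 20 degrees more and it is tight (0.3 to 0.6 N m). Press 3 to 8 N.
- neck: the threaded filler neck itself, fixed on the cooler; origin at the centre of its foot on the cooler's top, 35 mm below the rim, z up along its axis; where the thread starts lie from its own x axis is not told.
- cooler: torch water cooler, a grey box 400 (own x) by 200 by 190 mm high, fixed to the bench, origin under its middle, front panel towards own -x; the filler neck stands on its top 130 mm from the middle towards own -x, a carrying handle 20 mm high on the rear half of the top.
- tape_roll: roll of masking tape standing on its flat side: 92 mm across, 48 mm high, 76 mm hole; origin at the centre of its underside
- spray_can: upright aerosol can, 66 mm across, 190 mm tall; origin at the centre of its base
- goggles: clear safety goggles, about 150 wide, 60 deep, 55 mm high, lenses towards own -x; origin under their middle
- grinder: angle grinder lying on its back, 290 mm long along own x, a 125 mm steel disc on top of its +x end, 82 mm high; origin on the bench under its middle
- wire_brush: wire hand brush lying along own x, 240 mm long; origin under its middle
- small_cap: small black plastic blanking cap, 34 mm across, 18 mm high, a bystander that does not fit the neck; origin at the centre of its underside
Things that resemble listed ones, but are neither listed nor needed, are in the scene too. What is shaped like the cap but brown or green is not meant.

How it is judged:
On the way, in this order (a step that is already met when the one before it is completed fails the run):
1. the cap sits level on the neck and, turned backwards, rides high on the thread starts (its lower edge within 8 mm below the rim, touching the neck) (horizontal distance between cap and neck_rim below 0.003 m and angle between cap's own z axis and vertical below 0.1 rad and z of cap in the frame of neck_rim between -0.008 and -0.0045 m and contact force between cap and neck above 0.2 N), for 0.1 s.
2. it drops level into the thread starts (lower edge more than 11.8 mm below the rim) (horizontal distance between cap and neck_rim below 0.003 m and angle between cap's own z axis and vertical below 0.1 rad and z of cap in the frame of neck_rim below -0.0118 m), for 0.1 s.
At the end, for the whole second after the job is handed in: the cap is on the neck, level within 3.5 degrees and centred within 3 mm, its lower edge at least 17.7 mm below the rim (fully home is 18.7 mm, so at most 1 mm of gap), tight (it bears on the rim and thread with more than 8 N in all; lying loose it would be under 2 N), at rest and let go (horizontal distance between cap and neck_rim below 0.003 m and angle between cap's own z axis and vertical below 0.06 rad and z of cap in the frame of neck_rim between -0.0202 and -0.0177 m and contact force between cap and neck above 8 N and linear speed of cap below 0.01 m/s); the robot touches nothing.
It fails at once if the cap is pressed on the neck with more than 25 N before it is in the thread (z of cap in the frame of neck_rim above -0.0135 m and contact force between cap and neck above 25 N).
It fails at once if the cap is crooked on the thread (over 9 degrees) (horizontal distance between cap and neck_rim below 0.012 m and z of cap in the frame of neck_rim below -0.0045 m and angle between cap's own z axis and vertical above 0.16 rad).
It fails at once if another thing on the bench is shoved more than 40 mm (distance of any of tape_roll, spray_can, goggles, grinder, wire_brush, small_cap from where it was at the start of the episode above 0.04 m).
It also fails if it takes over 69 s, if anything falls off the work surface, if the arm or the gripper's body presses on something with over 40 N, if the wrist force passes 120 N, or if a joint passes its speed limit or range.

## Working session

There is one attempt and no reset: what is moved stays moved. The work goes in short steps, Python scripts to look and compute and a tool call to move; the robot and the scene stay as the last step left them, time stands still between calls to the robot, and variables do not carry over. Pictures are saved under pics/ and viewed, at most 10 in all, crops included, and the job is handed in when it is done.

Besides the shell and the picture viewer there is one more tool, called as name(argument=value, ...), one argument or row to a line, values as JSON. move_arm: Moves the arm, as the interface text tells. Scaled input: -1 to 1 covers 80 cm each way for a shift and 120 degrees each way for a turn. Its arguments: {"type":"object","properties":{"deltas":{"type":"array","items":{"type":"array","items":{"type":"array","items":{"type":"number","minimum":-1,"maximum":1}}}},"squeeze":{"type":"number"}},"required":["deltas"]}

```bash
mkdir -p pics; ls
python3 - <<'E'
from rig import manip
import cv2,numpy as np
s=manip.get_state();print(s)
for n in("scene","top"):
    cv2.imwrite(f"pics/{n}0.png",manip.get_image(n)[:,:,::-1]);print(n,manip.camera_params(n))
print(manip.camera_params("wrist"))
E
```

```text
pics
{'clock': 0.0, 'qpos': array([ 1.06701589e+00,  2.76592860e-01,  1.50613082e+00, -4.58900938e-06,
        1.36066409e+00, -1.21042665e-01]), 'qd': array([ 0.00112352,  0.00151618, -0.00236928, -0.00042821,  0.00162093,
        0.0004999 ]), 'effort': array([ 5.36019706e-04, -4.16772366e+01, -2.45806700e+01, -4.01879106e-04,
        1.11515424e-02, -2.55236046e-05]), 'position': array([0.21452616, 0.53294277, 0.23844182]), 'ee_rot': array([-2.73732621e-04,  1.90202422e-01,  9.81744485e-01, -8.54799144e-04]), 'contact_force': array([0.2914571 , 0.63067637, 0.2648725 ]), 'moment': array([0.00448163, 0.03093076, 0.00518885]), 'gripper_force': 0.0, 'width': 0.08564093269655448}
scene {'fx': 465.3227003881331, 'fy': 465.3227003881331, 'cx': 321.06913145802133, 'cy': 206.375047512252, 'R': array([[ 7.40885639e-01,  6.71631099e-01,  3.70216414e-04],
       [ 4.61044932e-01, -5.08184113e-01, -7.27452046e-01],
       [-4.88391279e-01,  5.39129460e-01, -6.86158425e-01]]), 't': array([-0.35174755, -0.12648362,  1.74759882])}
top {'fx': 409.7272064398897, 'fy': 409.7272064398897, 'cx': 319.5089859501331, 'cy': 200.9713788831912, 'R': array([[ 1.21242362e-02, -9.99926311e-01,  6.13057986e-04],
       [-9.89595955e-01, -1.20868773e-02, -1.43365803e-01],
       [ 1.43362649e-01,  1.13152116e-03, -9.89669576e-01]]), 't': array([-0.03728318,  0.50788243,  1.3818953 ])}
{'fx': 326.86212388810685, 'fy': 326.86212388810685, 'cx': 318.22212782880695, 'cy': 199.03772965566438, 'tool_from_camera': array([[ 4.00329938e-04, -9.58977825e-01, -2.83480813e-01,
         7.24025970e-02],
       [ 9.99999760e-01,  2.23847509e-04,  6.54947480e-04,
         2.61542789e-04],
       [-5.64623636e-04, -2.83481008e-01,  9.58977685e-01,
        -1.34736165e-01],
       [ 0.00000000e+00,  0.00000000e+00,  0.00000000e+00,
         1.00000000e+00]])}
```

View pics/top0.png

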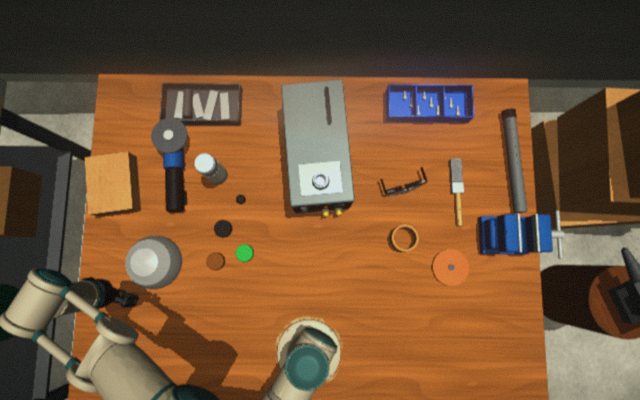

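View pics/scene0.png

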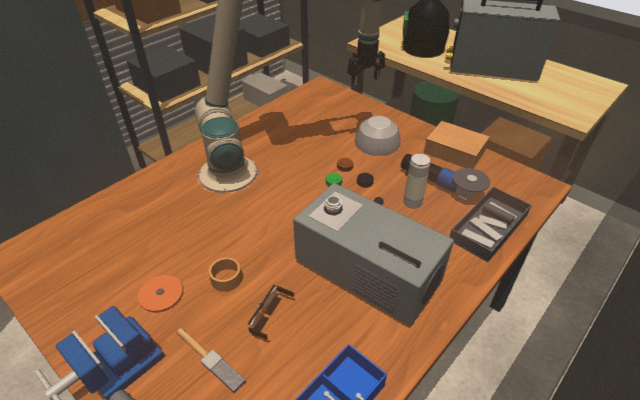

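Top view: the candidates for the cap are black (223,229), brown (216,261), green (245,253) and small black (241,199). The black one at (223,229) fits: it's black and about as wide as the brown and green ones, while the small one is the blanking cap. The neck is at top (321,181), scene (333,204).

```bash
cat > h.py <<'E'
import cv2,numpy as np
from rig import manip
from scipy.spatial.transform import Rotation as Ro
def ray(n,u,v,st=None):
    p=manip.camera_params(n); d=np.array([(u-p['cx'])/p['fx'],(v-p['cy'])/p['fy'],1.])
    if n!='wrist': return -p['R'].T@p['t'], p['R'].T@d
    T=p['tool_from_camera']; R=toolR(st)
    return st['position']+R@T[:3,3], R@(T[:3,:3]@d)
def toolR(st):
    w,x,y,z=st['ee_rot']; return Ro.from_quat([x,y,z,w]).as_matrix()
def onz(n,u,v,z,st=None):
    o,d=ray(n,u,v,st); return o+d*(z-o[2])/d[2]
def tri(r1,r2):
    (a,d),(b,e)=r1,r2; s=np.linalg.lstsq(np.stack([d,-e],1),b-a,rcond=None)[0]
    p,q=a+d*s[0],b+e*s[1]; return (p+q)/2,np.linalg.norm(p-q)
def blobs(m,amin=30):
    n,l,s,c=cv2.connectedComponentsWithStats(m.astype(np.uint8)); return [(c[i].round(1).tolist(),s[i].tolist()) for i in range(1,n) if s[i][4]>=amin]
def totool(st,p): # world point -> tool coords
    return toolR(st).T@(np.asarray(p)-st['position'])
E
python3 - <<'E'
from h import *
t=cv2.imread('pics/top0.png');s=cv2.imread('pics/scene0.png')
c=t[150:290,170:350];cv2.imwrite('pics/crop1.png',np.hstack([cv2.resize(c,None,fx=3.2,fy=3.2,interpolation=2)]))
for nm,im,(x0,x1,y0,y1) in(('top',t,(195,260,190,275)),('scene',s,(325,390,150,215))):
    m=im.max(2)<45; k=np.zeros_like(m);k[y0:y1,x0:x1]=m[y0:y1,x0:x1];print(nm,blobs(k,15))
print('cap top',onz('top',223,228,.0225),'scene',onz('scene',365,180,.0225))
print('neck tri',tri(ray('top',321,181),ray('scene',333,201)),onz('top',321,181,.225),onz('scene',333,200,.225))
E
```

```text
top []
scene []
cap top [0.4116829  0.30197934 0.0225    ] scene [0.42462275 0.29174551 0.0225    ]
neck tri (array([ 0.54596971, -0.03289946,  0.2153865 ]), np.float64(0.0060501251431679705)) [ 0.5419772  -0.03507782  0.225     ] [ 0.55174702 -0.03523278  0.225     ]
```

View pics/crop1.png

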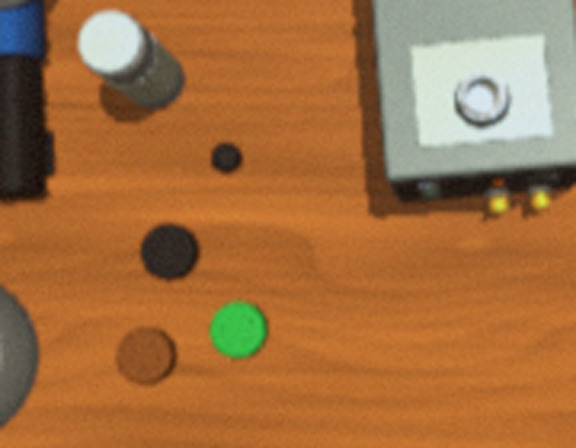

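Crop confirms: the round black cap at top (223.1,228.4) is the one meant. It is black and about 58 px wide in the crop, the same as its brown and green lookalikes, whereas the small cap is half that. The neck is at (321,180). Next I go above the cap.

Run:
```python
from h import *
s=manip.get_state();print(toolR(s).round(3))
print(totool(s,[.413,.299,.16])/.8)
```

```text
[[-0.928  0.374 -0.001]
 [ 0.374  0.928 -0.001]
 [ 0.    -0.002 -1.   ]]
[-0.33937602 -0.17847136  0.09836632]
```

move_arm(
  deltas=[
    [[-0.34,-0.18,0.098,0.5,-1],[-0.34,-0.18,0.098,0.5,-1],[-0.34,-0.18,0.098,0.5,-1],[-0.34,-0.18,0.098,0.5,-1],[-0.34,-0.18,0.098,0.5,-1],[-0.34,-0.18,0.098,0.5,-1],[-0.34,-0.18,0.098,0.5,-1],[-0.34,-0.18,0.098,0.5,-1],[-0.34,-0.18,0.098,0.5,-1],[-0.34,-0.18,0.098,0.5,-1],[-0.34,-0.18,0.098,0.5,-1]],
  ],
)

```text
clock: 1.2
position: [0.4126, 0.2993, 0.1612]
ee_rot: [-0.0, 0.655, 0.756, 0.0]
contact_force: [0.3, 0.4, -0.5]
width: 0.0857
gripper_force: 0.0
```

Run:
```python
from h import *
s=manip.get_state();print(s['qpos'].round(3),s['position'].round(4),s['contact_force'])
im=manip.get_image('wrist')[:,:,::-1];cv2.imwrite('pics/w1.png',im)
m=im.max(2)<60
for c,st in blobs(m,300): print(c,st,onz('wrist',*c,.0225,s).round(4))
```

```text
[0.491 0.237 1.766 0.    1.138 0.347] [0.4126 0.2993 0.1612] [ 0.31899766  0.43079162 -0.54859147]
[535.6, 15.2] [422, 0, 218, 41, 6612] [0.5543 0.4565 0.0225]
[314.5, 160.8] [286, 145, 63, 34, 1302] [0.4059 0.324  0.0225]
[414.4, 244.0] [401, 233, 34, 33, 409] [0.5065 0.2616 0.0225]
[318.6, 356.6] [0, 254, 640, 146, 42723] [0.4382 0.126  0.0225]
```

View pics/w1.png

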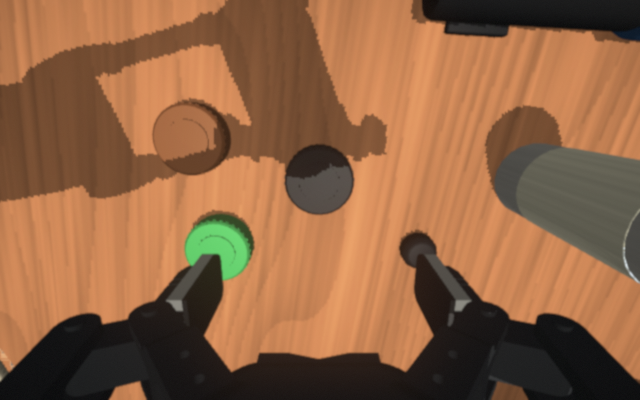

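The wrist view shows the black cap centred near (319,179), about 68 px wide. Green is at (218,247), brown at (191,138) and the small cap at (417,249).

Run:
```python
from h import *
s=manip.get_state()
im=cv2.imread('pics/w1.png');h=cv2.cvtColor(im,cv2.COLOR_BGR2HSV)
k=np.zeros(im.shape[:2],np.uint8);m=((h[...,1]<100)&(h[...,2]<130))|(h[...,2]<50);k[120:235,270:365]=m[120:235,270:365]
k=cv2.morphologyEx(k,cv2.MORPH_OPEN,np.ones((9,9)))
print(blobs(k,200))
c=max(cv2.findContours(k,0,1)[0],key=cv2.contourArea);(x,y),r=cv2.minEnclosingCircle(c);print(x,y,r)
for z in(.0225,.011): 
    p=onz('wrist',x,y,z,s); e=onz('wrist',x+r,y,z,s);print(p,np.linalg.norm(p-e))
p=onz('wrist',x,y,.018,s);print(p,'tool',totool(s,[p[0],p[1],.006])/.8)
for n,u,v in(('green',218,247),('small',417,249)): q=onz('wrist',u,v,.015,s);print(n,totool(s,q)-totool(s,p))
```

```text
[([318.8, 179.4], [286, 146, 67, 68, 3597])]
318.7205810546875 179.13970947265625 34.26799774169922
[0.41179569 0.30884321 0.0225    ] 0.029368608752717046
[0.41219982 0.30623362 0.011     ] 0.03060344467840101
[0.41195383 0.30782207 0.018     ] tool [0.01064578 0.00049951 0.19405306]
green [-0.06579945 -0.09426832  0.00291903]
small [-0.06783027  0.09231915  0.00301433]
```

move_arm(
  deltas=[
    [[0.0103,0.0005,0.1,0,-1],[0.0103,0.0005,0.189,0,-1],[0.0103,0.0005,0.189,0,-1],[0.0103,0.0005,0.189,0,-1],[0.0103,0.0005,0.189,0,-1],[0.0103,0.0005,0.189,0,1],[0.0103,0.0005,0.189,0,1],[0.0103,0.0005,0.189,0,1],[0.0103,0.0005,0.189,0,1],[0.0103,0.0005,0.189,0,1],[0.0103,0.0005,0.189,0,1],[0.0103,0.0005,0.189,0,1]],
  ],
  squeeze=40,
)

```text
clock: 2.45
position: [0.4144, 0.3077, 0.0129]
ee_rot: [0.001, 0.656, 0.755, 0.003]
contact_force: [-0.8, 0.6, 5.4]
width: 0.0585
gripper_force: 42.1
```

Run:
```python
from h import *
s=manip.get_state();print(toolR(s).round(3))
print(totool(s,[.546,-.034,.36])/.8)
```

```text
[[-0.141  0.99   0.005]
 [ 0.99   0.141  0.003]
 [ 0.002  0.006 -1.   ]]
[-0.44487017  0.1053152  -0.43443461]
```

move_arm(
  deltas=[
    [[0,0,-0.06,0,1],[0,0,-0.12,0,1],[0,0,-0.18,0,1],[0,0,-0.25,0,1],[0,0,-0.3,0,1],[0,0,-0.35,0,1],[0,0,-0.4,0,1],[0,0,-0.437,0,1],[0,0,-0.437,0,1]],
  ],
)

```text
clock: 3.35
position: [0.4138, 0.3071, 0.3665]
ee_rot: [0.002, 0.656, 0.755, 0.007]
contact_force: [0.1, -0.7, -0.0]
width: 0.0588
gripper_force: 44.2
```

move_arm(
  deltas=[
    [[-0.445,0.105,0,0.4,1],[-0.445,0.105,0,0.4,1],[-0.445,0.105,0,0.4,1],[-0.445,0.105,0,0.4,1],[-0.445,0.105,0,0.4,1],[-0.445,0.105,0,0.4,1],[-0.445,0.105,0,0.4,1],[-0.445,0.105,0,0.4,1],[-0.445,0.105,0,0.4,1],[-0.445,0.105,0,0.4,1],[-0.445,0.105,0,0.4,1],[-0.445,0.105,0,0.4,1]],
  ],
)

```text
clock: 4.55
position: [0.5451, -0.0326, 0.3598]
ee_rot: [-0.0, 0.906, 0.424, 0.0]
contact_force: [-0.3, -0.1, -0.6]
width: 0.0582
gripper_force: 44.2
```

Run:
```python
from h import *
s=manip.get_state();print(s['qpos'].round(3),s['position'].round(4),s['contact_force'],s['ee_rot'].round(4),s['width'])
print(toolR(s).round(4))
im=manip.get_image('wrist')[:,:,::-1];cv2.imwrite('pics/w2.png',im)
for st in [(.55,-.034,.225)]:
    pass
```

```text
[-1.880e-01  1.880e-01  1.332e+00  1.000e-03  1.621e+00  5.070e-01] [ 0.5451 -0.0326  0.3598] [-0.32675653 -0.1389722  -0.62245877] [-1.000e-04  9.056e-01  4.241e-01  3.000e-04] 0.05820527294405641
[[ 6.402e-01  7.682e-01  5.000e-04]
 [ 7.682e-01 -6.402e-01  5.000e-04]
 [ 7.000e-04  1.000e-04 -1.000e+00]]
```

View pics/w2.png

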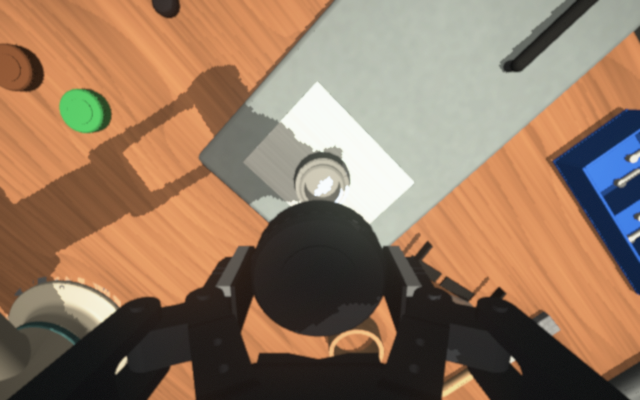

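The rim of the neck shows at about (322,180), just clear of the held cap. The cap is centred at about (319,268) with a radius near 67 px. I'll zoom in once for the rim ellipse.

Run:
```python
from h import *
im=cv2.imread('pics/w2.png');c=im[140:215,275:370]
cv2.imwrite('pics/crop2.png',cv2.resize(c,None,fx=8,fy=8,interpolation=cv2.INTER_CUBIC))
m=np.zeros(im.shape[:2],np.uint8);g=im.max(2)<70;m[195:345,245:395]=g[195:345,245:395]
r=g[225];print(np.flatnonzero(r[200:450])[[0,-1]]+200)
# cap circle from top edge & bottom edge
print([ (x,int(np.argmax(g[150:300,x])+150)) for x in range(270,375,10)])
```

```text
[269 368]
[(270, 222), (280, 213), (290, 208), (300, 165), (310, 201), (320, 201), (330, 202), (340, 206), (350, 210), (360, 217), (370, 228)]
```

View pics/crop2.png

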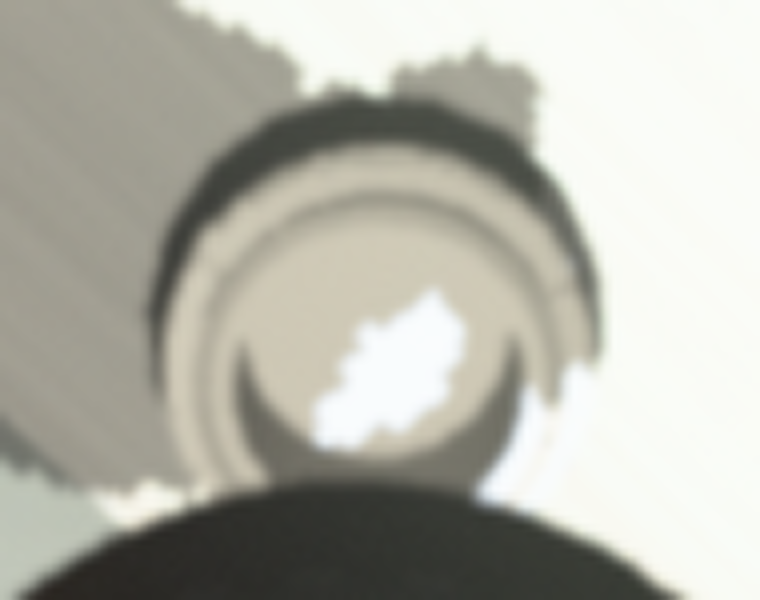

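Run:
```python
from h import *
s=manip.get_state()
f=lambda x,y:(275+x/8-.5+.06,140+y/8-.5+.06)
a=onz('wrist',*f(383,373),.225,s);b=onz('wrist',*f(380,362),.217,s);print(a,b)
print('r',np.linalg.norm(onz('wrist',*f(383,195),.225,s)-a),np.linalg.norm(onz('wrist',*f(205,373),.225,s)-a),np.linalg.norm(onz('wrist',*f(163,362),.217,s)-b),np.linalg.norm(onz('wrist',*f(380,145),.217,s)-b))
# cap centre in tool frame: circle fit on visible edge pixels
im=cv2.imread('pics/w2.png');g=im.max(2)<70
P=np.array([(x,np.argmax(g[190:300,x])+190) for x in range(268,372,4)],float)
A=np.c_[2*P,np.ones(len(P))];c=np.linalg.lstsq(A,(P**2).sum(1),rcond=None)[0];r=np.sqrt(c[2]+c[0]**2+c[1]**2);print('cap px',c[:2],r)
p=manip.camera_params('wrist');T=p['tool_from_camera'];T=np.array(T)
for zt in(-.0096,-.0126,-.005):
    d=T[:3,:3]@[(c[0]-p['cx'])/p['fx'],(c[1]-p['cy'])/p['fy'],1];k=(zt-T[2,3])/d[2];q=T[:3,3]+d*k
    dr=T[:3,:3]@[(c[0]+r-p['cx'])/p['fx'],(c[1]-p['cy'])/p['fy'],1];print(zt,q,'r',np.linalg.norm(T[:3,3]+dr*k-q))
```

```text
[ 0.55039425 -0.03161796  0.225     ] [ 0.54972134 -0.03207258  0.217     ]
r 0.01910475756451628 0.01890600298416057 0.023703468081408757 0.023822576643486373
cap px [317.74028461 264.30796808] 63.220289079077396
-0.0096 [ 0.00648996 -0.00055313 -0.0096    ] r 0.02681652786545766
-0.0126 [ 0.00806762 -0.00054799 -0.0126    ] r 0.026173629496549118
-0.005 [ 0.00407089 -0.00056102 -0.005     ] r 0.027802305364450743
```

Neck centre is (0.550,-0.032), and both ring radii agree (19–20 and 23.7 mm). Now I need the held cap's offset in the gripper, so I'll enlarge it with more contrast.

Run:
```python
from h import *
im=cv2.imread('pics/w2.png');c=im[190:350,230:410].astype(float)
c=np.clip((c-10)*4,0,255).astype(np.uint8)
cv2.imwrite('pics/crop3.png',cv2.resize(c,None,fx=3.6,fy=3.6,interpolation=cv2.INTER_CUBIC))
```

```text
(no output)
```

View pics/crop3.png

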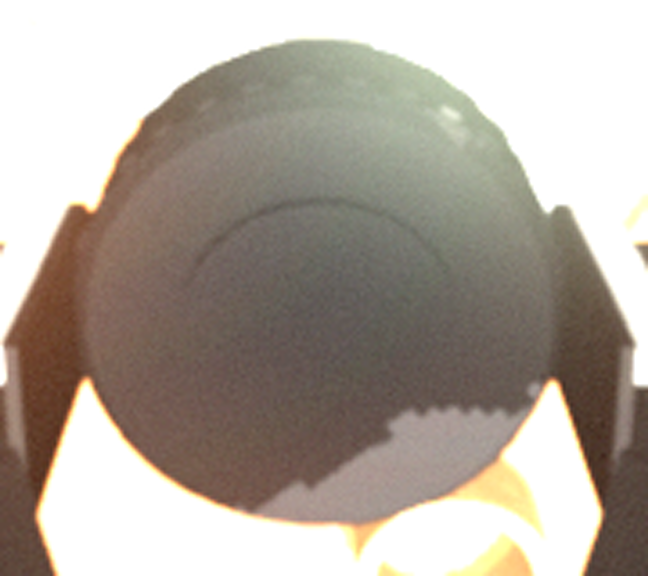

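Run:
```python
from h import *
p=manip.camera_params('wrist');T=np.array(p['tool_from_camera'])
def pt(x,y,zt):
    u,v=230+x/3.6-.4,190+y/3.6-.4
    d=T[:3,:3]@[(u-p['cx'])/p['fx'],(v-p['cy'])/p['fy'],1];return T[:3,3]+d*(zt-T[2,3])/d[2]
for zt in(-.0126,-.0096,-.006):
    L,R,B,C,t=[pt(*q,zt) for q in((85,310),(555,310),(320,522),(320,313),(320,105))]
    print(zt,'rx',(R-L)[1]/2,'y',(R+L)[1]/2,'x bottom',B[0],'top',t[0],'mid',(B[0]+t[0])/2,'r',(t[0]-B[0])/2)
for zt in(.01,.013): print('low edge front',pt(320,40,zt))
```

```text
-0.0126 rx 0.02732444009782784 y -0.00023650473933232996 x bottom -0.02650816483121826 top 0.028083146514860186 mid 0.000787490841820962 r 0.027295655673039224
-0.0096 rx 0.027995605630011626 y -0.00023399460622025754 x bottom -0.028935097995265016 top 0.026997130361409903 mid -0.0009689838169275565 r 0.02796611417833746
-0.006 rx 0.028801004268632163 y -0.00023098244648577133 x bottom -0.03184741779212111 top 0.02569391097726957 mid -0.0030767534074257682 r 0.02877066438469534
low edge front [ 0.02876466 -0.00024     0.01      ]
low edge front [ 0.02786235 -0.00023795  0.013     ]
```

move_arm(
  deltas=[
    [[0.0061,0.0041,0.05,0,1],[0.0061,0.0041,0.1,0,1],[0.0061,0.0041,0.147,0,1],[0.0061,0.0041,0.147,0,1],[0.0061,0.0041,0.147,0,1],[0.0061,0.0041,0.147,0,1]],
  ],
  squeeze=30,
)

```text
clock: 5.2
position: [0.5527, -0.0325, 0.2442]
ee_rot: [0.001, 0.906, 0.423, 0.002]
contact_force: [0.4, 0.5, -0.3]
width: 0.0587
gripper_force: 44.2
```

move_arm(
  deltas=[
    [[0,0,0.001,0,1],[0,0,0.002,0,1],[0,0,0.003,0,1],[0,0,0.004,0,1],[0,0,0.005,0,1],[0,0,0.006,0,1],[0,0,0.006,0,1]],
  ],
)

```text
clock: 5.9
position: [0.5512, -0.0326, 0.2367]
ee_rot: [-0.0, 0.906, 0.423, -0.0]
contact_force: [0.7, -0.7, -1.6]
width: 0.0587
gripper_force: 44.2
```

move_arm(
  deltas=[
    [[0,0,0,0,1],[0,0,0,0,1],[0,0,0,0,1]],
  ],
)

```text
clock: 6.2
position: [0.5514, -0.0326, 0.2369]
ee_rot: [-0.0, 0.906, 0.423, 0.0]
contact_force: [0.5, 0.3, -1.6]
width: 0.0581
gripper_force: 44.2
```

Run:
```python
from h import *
s=manip.get_state();print(s['position'].round(4),s['contact_force'],s['moment'],s['qpos'][5],s['qd'].round(3));print(toolR(s).round(4))
print(totool(s,[.55,-.0319,.225]))
```

```text
[ 0.5514 -0.0326  0.2369] [ 0.48750871  0.2734301  -1.63010428] [-0.01980214 -0.05655315  0.00724717] 0.51183053186849 [-0.     0.     0.002 -0.001 -0.    -0.   ]
[[ 6.419e-01  7.668e-01  1.000e-04]
 [ 7.668e-01 -6.419e-01  1.000e-04]
 [ 1.000e-04  0.000e+00 -1.000e+00]]
[-0.00033055 -0.00149871  0.01190529]
```

move_arm(
  deltas=[
    [[0.0011,-0.0019,-0.002,0,1],[0.0011,-0.0019,-0.002,0,1],[0.0011,-0.0019,-0.002,0,1],[0.0011,-0.0019,0,0,1],[0.0011,-0.0019,0.001,0,1],[0.0011,-0.0019,0.0018,0,1],[0.0011,-0.0019,0.0025,0,1],[0.0011,-0.0019,0.0025,0,1]],
  ],
)

```text
clock: 7.0
position: [0.5507, -0.031, 0.2348]
ee_rot: [-0.0, 0.906, 0.423, -0.0]
contact_force: [-0.0, -0.2, -0.8]
width: 0.0589
gripper_force: 44.2
```

move_arm(
  deltas=[
    [[0,0,0.0008,0,1],[0,0,0.0016,0,1],[0,0,0.0025,0,1],[0,0,0.0025,0,1]],
  ],
)

```text
clock: 7.4
position: [0.5506, -0.031, 0.2328]
ee_rot: [-0.0, 0.906, 0.423, -0.0]
contact_force: [-0.2, -0.8, -1.2]
width: 0.0585
gripper_force: 44.2
```

move_arm(
  deltas=[
    [[0,0,0.0006,0,1],[0,0,0.0012,0,1],[0,0,0.0018,0,1],[0,0,0.0018,0,1]],
  ],
)

```text
clock: 7.8
position: [0.5507, -0.031, 0.2314]
ee_rot: [-0.0, 0.906, 0.423, -0.0]
contact_force: [-0.7, -0.3, -0.5]
width: 0.0583
gripper_force: 44.2
```

move_arm(
  deltas=[
    [[0,0,0.0006,0,1],[0,0,0.0012,0,1],[0,0,0.0018,0,1],[0,0,0.0018,0,1]],
  ],
)

```text
clock: 8.2
position: [0.5506, -0.0309, 0.2299]
ee_rot: [-0.0, 0.906, 0.423, -0.0]
contact_force: [-0.2, -0.8, 0.8]
width: 0.0586
gripper_force: 44.2
```

move_arm(
  deltas=[
    [[0,0,0.0006,0,1],[0,0,0.0012,0,1],[0,0,0.0012,0,1]],
  ],
)

```text
clock: 8.5
position: [0.5506, -0.0309, 0.2289]
ee_rot: [-0.0, 0.906, 0.423, -0.0]
contact_force: [-1.0, -0.4, -0.6]
width: 0.0589
gripper_force: 44.2
```

move_arm(
  deltas=[
    [[0,0,0.0006,0,1],[0,0,0.0012,0,1],[0,0,0.0012,0,1]],
  ],
)

```text
clock: 8.8
position: [0.5507, -0.031, 0.2279]
ee_rot: [-0.0, 0.906, 0.423, -0.0]
contact_force: [-1.7, -0.1, -0.3]
width: 0.0583
gripper_force: 44.2
```

move_arm(
  deltas=[
    [[0,0,0.0006,0,1],[0,0,0.0012,0,1],[0,0,0.0012,0,1]],
  ],
)

```text
clock: 9.1
position: [0.5509, -0.0311, 0.2272]
ee_rot: [0.0, 0.906, 0.423, 0.0]
contact_force: [-0.2, -0.6, -0.2]
width: 0.0584
gripper_force: 44.2
```

move_arm(
  deltas=[
    [[0,0,0.0006,0,1],[0,0,0.0012,0,1],[0,0,0.0012,0,1]],
  ],
)

```text
clock: 9.4
position: [0.5508, -0.031, 0.2261]
ee_rot: [0.0, 0.906, 0.423, 0.0]
contact_force: [-0.0, -1.5, 0.2]
width: 0.0583
gripper_force: 44.2
```

move_arm(
  deltas=[
    [[0,0,0.0006,0,1],[0,0,0.0012,0,1],[0,0,0.0012,0,1]],
  ],
)

```text
clock: 9.7
position: [0.5508, -0.031, 0.2255]
ee_rot: [0.0, 0.906, 0.423, 0.0]
contact_force: [-0.8, -0.3, 1.1]
width: 0.0586
gripper_force: 44.4
```

move_arm(
  deltas=[
    [[0,0,0.0006,0,1],[0,0,0.0012,0,1],[0,0,0.0012,0,1]],
  ],
)

```text
clock: 10.0
position: [0.5509, -0.031, 0.2253]
ee_rot: [0.0, 0.906, 0.423, 0.001]
contact_force: [-1.8, -1.0, 5.5]
width: 0.0581
gripper_force: 44.8
```

Contact at about 12.5 mm below the rim, and the arm yields roughly 5 N/mm. Now turning backwards while easing up with the thread's pitch.

move_arm(
  deltas=[
    [[0,0,-0.0006,-0.07,1],[0,0,-0.0012,-0.14,1],[0,0,-0.0018,-0.21,1],[0,0,-0.0018,-0.21,1]],
  ],
)

```text
clock: 10.4
position: [0.5508, -0.0308, 0.2266]
ee_rot: [0.0, 0.791, 0.612, 0.0]
contact_force: [-1.7, 0.3, 5.6]
width: 0.0584
gripper_force: 44.8
```

move_arm(
  deltas=[
    [[0,0,-0.0006,-0.07,1],[0,0,-0.0012,-0.14,1],[0,0,-0.0018,-0.21,1],[0,0,-0.0024,-0.28,1],[0,0,-0.0024,-0.28,1]],
  ],
)

```text
clock: 10.9
position: [0.5498, -0.0309, 0.2284]
ee_rot: [-0.001, 0.581, 0.814, -0.0]
contact_force: [-3.8, 0.1, 6.2]
width: 0.0582
gripper_force: 44.9
```

move_arm(
  deltas=[
    [[0.0005,-0.0015,-0.0006,-0.07,1],[0.0005,-0.0017,-0.0012,-0.14,1],[0.0005,-0.002,-0.0018,-0.21,1],[0.0005,-0.0022,-0.0024,-0.28,1],[0.0005,-0.0022,-0.0024,-0.28,1]],
  ],
)

```text
clock: 11.4
position: [0.5488, -0.0315, 0.2304]
ee_rot: [0.0, 0.32, 0.947, -0.0]
contact_force: [-1.5, -0.7, 5.5]
width: 0.0586
gripper_force: 44.7
```

move_arm(
  deltas=[
    [[0,0,-0.0006,-0.07,1],[0,0,-0.0012,-0.14,1],[0,0,-0.0012,-0.14,1],[0,0,-0.0012,-0.14,1]],
  ],
)

```text
clock: 11.8
position: [0.549, -0.032, 0.2311]
ee_rot: [0.0, 0.182, 0.983, -0.001]
contact_force: [-1.5, -2.0, 5.3]
width: 0.0587
gripper_force: 44.8
```

move_arm(
  deltas=[
    [[0,0,-0.0003,-0.07,1],[0,0,-0.0003,-0.07,1]],
  ],
)

```text
clock: 12.0
position: [0.5481, -0.0316, 0.2303]
ee_rot: [-0.001, 0.109, 0.994, -0.001]
contact_force: [-3.4, -2.7, 1.4]
width: 0.0583
gripper_force: 44.4
```

move_arm(
  deltas=[
    [[0,0,0,-0.07,1],[0,0,0,-0.07,1]],
  ],
)

```text
clock: 12.2
position: [0.5484, -0.0318, 0.2298]
ee_rot: [-0.001, 0.036, 0.999, -0.001]
contact_force: [-2.7, -3.2, -1.2]
width: 0.0585
gripper_force: 44.1
```

move_arm(
  deltas=[
    [[0.0006,-0.0008,0,-0.07,1],[0.0006,-0.0008,0,-0.07,1],[0.0006,-0.0008,0.0008,-0.07,1],[0.0006,-0.0008,0.0016,-0.07,1],[0.0006,-0.0008,0.0016,-0.07,1]],
  ],
)

```text
clock: 12.7
position: [0.5484, -0.032, 0.2295]
ee_rot: [0.0, -0.038, 0.999, -0.0]
contact_force: [-2.3, -3.0, -0.1]
width: 0.0582
gripper_force: 44.3
```

move_arm(
  deltas=[
    [[0,0,0.0008,0,1],[0,0,0.0016,0,1],[0,0,0.0016,0,1]],
  ],
)

```text
clock: 13.0
position: [0.5484, -0.0319, 0.2282]
ee_rot: [0.0, -0.039, 0.999, -0.0]
contact_force: [-3.1, -4.1, 1.3]
width: 0.0584
gripper_force: 44.4
```

move_arm(
  deltas=[
    [[0.0006,-0.0009,0.0008,0,1],[0.0006,-0.0009,0.0016,0,1],[0.0006,-0.0009,0.0016,0,1]],
  ],
)

```text
clock: 13.3
position: [0.5482, -0.0321, 0.2267]
ee_rot: [0.0, -0.039, 0.999, 0.0]
contact_force: [-0.4, -1.2, -0.3]
width: 0.0584
gripper_force: 44.2
```

move_arm(
  deltas=[
    [[0,0,0.0008,0,1],[0,0,0.0016,0,1],[0,0,0.0016,0,1]],
  ],
)

```text
clock: 13.6
position: [0.5483, -0.0322, 0.2262]
ee_rot: [0.001, -0.039, 0.999, 0.0]
contact_force: [-1.2, -0.8, 4.4]
width: 0.0586
gripper_force: 44.6
```

The cap has dropped, and I'm about 15° past the drop, riding the next rib. That fits the lead, with a rest height of .2262 against .2253 one third of a turn earlier. Now clockwise under light pressure.

move_arm(
  deltas=[
    [[0,0.0002,0.0006,0.07,1],[-0.0002,0.0004,0.0012,0.14,1],[-0.0002,0.0004,0.0012,0.14,1]],
  ],
)

```text
clock: 13.9
position: [0.5484, -0.0321, 0.2251]
ee_rot: [0.0, 0.107, 0.994, 0.0]
contact_force: [-2.5, -0.5, 5.5]
width: 0.0586
gripper_force: 44.7
```

move_arm(
  deltas=[
    [[0,0.0002,0.0006,0.07,1],[-0.0002,0.0004,0.0012,0.14,1],[-0.0002,0.0006,0.0018,0.21,1],[-0.0002,0.0006,0.0018,0.21,1]],
  ],
)

```text
clock: 14.3
position: [0.5487, -0.0315, 0.2237]
ee_rot: [0.0, 0.32, 0.947, 0.0]
contact_force: [-1.6, -1.3, 5.8]
width: 0.0583
gripper_force: 44.8
```

move_arm(
  deltas=[
    [[0,0.0002,0.0006,0.07,1],[-0.0001,0.0004,0.0012,0.14,1],[-0.0002,0.0007,0.0018,0.21,1],[-0.0003,0.0009,0.0024,0.28,1],[-0.0003,0.0009,0.0024,0.28,1]],
  ],
)

```text
clock: 14.8
position: [0.5495, -0.0308, 0.2218]
ee_rot: [0.0, 0.58, 0.814, 0.001]
contact_force: [-1.0, 0.2, 5.9]
width: 0.0585
gripper_force: 44.8
```

move_arm(
  deltas=[
    [[0,0.0002,0.0006,0.07,1],[0,0.0004,0.0012,0.14,1],[-0.0001,0.0007,0.0018,0.21,1],[-0.0001,0.0009,0.0024,0.28,1],[-0.0001,0.0009,0.0024,0.28,1]],
  ],
  squeeze=60,
)

```text
clock: 15.3
position: [0.5506, -0.0309, 0.2201]
ee_rot: [0.0, 0.791, 0.612, 0.001]
contact_force: [-1.1, -0.7, 5.7]
width: 0.0582
gripper_force: 63.0
```

Run:
```python
from h import *
s=manip.get_state();print(s['qpos'].round(3),s['moment'],s['contact_force'])
```

```text
[-1.830e-01  2.510e-01  1.589e+00  1.000e-03  1.300e+00  7.100e-02] [-0.14066349  0.10428411 -0.09308501] [-1.13163531 -0.65019578  5.70255155]
```

move_arm(
  deltas=[
    [[0,0.0002,0.0006,0.07,1],[0,0.0003,0.0012,0.14,1],[0,0.0003,0.0012,0.14,1]],
  ],
)

```text
clock: 15.6
position: [0.5509, -0.0311, 0.2194]
ee_rot: [0.001, 0.872, 0.49, 0.001]
contact_force: [0.2, -1.2, 6.3]
width: 0.0577
gripper_force: 63.2
```

Run:
```python
from h import *
s=manip.get_state();print(s['moment'],s['contact_force'])
```

```text
[-0.17258533  0.10604068 -0.00451337] [ 0.15187881 -1.16466366  6.28900212]
```

move_arm(
  deltas=[
    [[0,0.0001,0.0003,0.07,1],[0,0.0002,0.0003,0.14,1],[0,0.0002,0.0003,0.14,1]],
  ],
)

```text
clock: 15.9
position: [0.5512, -0.0313, 0.2194]
ee_rot: [0.001, 0.934, 0.357, 0.002]
contact_force: [-1.2, -1.2, 7.1]
width: 0.0575
gripper_force: 63.3
```

Run:
```python
from h import *
s=manip.get_state();print(s['moment'],s['contact_force'],s['qpos'][5])
```

```text
[-0.32882451  0.07059798 -0.04969075] [-1.17395    -1.23853693  7.0693218 ] 0.6566330773732104
```

move_arm(
  deltas=[
    [[0,0,0,0.07,1],[0,0,0,0.1,1],[0,0,0,0.1,1]],
  ],
)

```text
clock: 16.2
position: [0.5513, -0.0314, 0.2194]
ee_rot: [0.001, 0.966, 0.258, 0.002]
contact_force: [-1.4, -2.6, 6.9]
width: 0.0585
gripper_force: 63.3
```

Run:
```python
from h import *
s=manip.get_state();print(s['moment'],s['contact_force'],s['qpos'][5])
```

```text
[-0.41888213  0.10611579 -0.0517688 ] [-1.42736812 -2.62397052  6.91091435] 0.8648145529833667
```

move_arm(
  deltas=[
    [[0,0,0,0.07,1],[0,0,0,0.07,1]],
  ],
)

```text
clock: 16.4
position: [0.5516, -0.032, 0.2194]
ee_rot: [0.001, 0.983, 0.186, 0.002]
contact_force: [0.1, -2.4, 6.2]
width: 0.0579
gripper_force: 63.3
```

Run:
```python
from h import *
s=manip.get_state();print(s['moment'],s['contact_force'],s['qpos'][5])
```

```text
[-0.72935522 -0.01392006 -0.26560387] [ 0.08715516 -2.36133986  6.16933279] 1.0130890618301331
```

move_arm(
  deltas=[
    [[0,0,0,0.05,1],[0,0,0,0.05,1]],
  ],
)

```text
clock: 16.6
position: [0.5513, -0.0326, 0.2194]
ee_rot: [0.002, 0.991, 0.135, 0.002]
contact_force: [-0.5, -5.4, 6.5]
width: 0.0578
gripper_force: 63.4
```

Run:
```python
from h import *
s=manip.get_state();print(s['moment'],s['contact_force'],s['qpos'][5],toolR(s)[:,2])
```

```text
[-0.85738174  0.01343352 -0.50018813] [-0.50572606 -5.40906132  6.47182394] 1.1172170552009684 [ 0.00355646 -0.00292622 -0.99998939]
```

move_arm(
  deltas=[
    [[0,0,-0.001,0,-1],[0,0,-0.001,0,-1],[0,0,-0.001,0,-1],[0,0,-0.001,0,-1],[0,0,-0.001,0,-1],[0,0,-0.03,0,-1],[0,0,-0.08,0,-1],[0,0,-0.13,0,-1],[0,0,-0.18,0,-1],[0,0,-0.18,0,-1],[0,0,-0.18,0,-1]],
  ],
)

```text
clock: 17.7
position: [0.5503, -0.0312, 0.3629]
ee_rot: [0.0, 0.991, 0.133, 0.001]
contact_force: [-0.7, -0.2, -0.9]
width: 0.0852
gripper_force: 0.0
```

Run:
```python
from h import *
s=manip.get_state();print(s['position'],s['contact_force'],s['width'])
im=manip.get_image('wrist')[:,:,::-1];print(s['clock'])
c=im[100:300,200:440].astype(float);c=np.clip(c*1.8,0,255).astype(np.uint8)
cv2.imwrite('pics/w3.png',cv2.resize(c,None,fx=3,fy=3))
```

```text
[ 0.55034759 -0.03124375  0.3629392 ] [-0.68107635 -0.22617667 -0.85318389] 0.08521723098938279
17.7
```

View pics/w3.png

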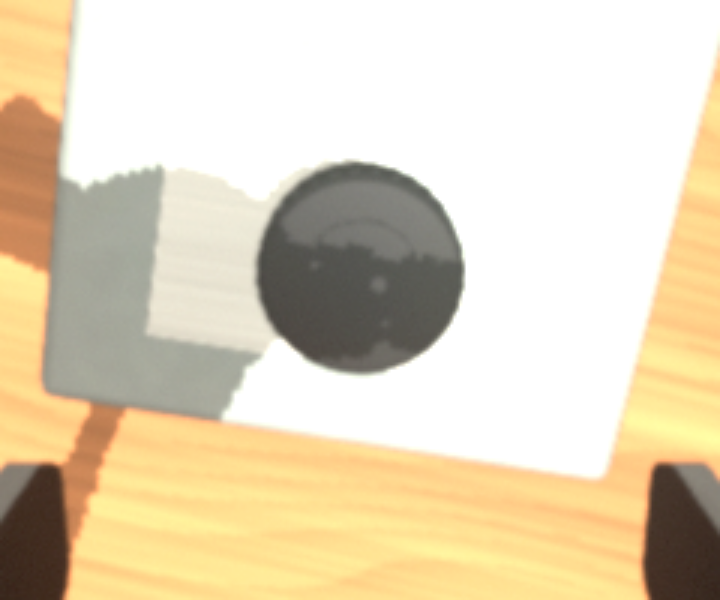

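The cap sits level on the neck, centred at crop (360,268), and the gripper is clear. The height stopped falling at the home level and the torque reached 0.5 N m, so I'm handing in.

```bash
python3 -c "
from rig import manip
print(manip.sign_off())"
```

```text
the job is handed in; nothing more can be done
None
```

The filler cap is screwed fully home on the neck, hand-tight at about 0.5 N m and let go, and the job was handed in at about 18 s; no verdict came back.

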